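Index the banding wheel: teapot spout to the front, locating pin home

TASK

Set the teapot up for decorating: with light finger pressure on the rim of the banding wheel, turn it until the spout faces the front of the stand, without touching the teapot or the chuck that holds it. Then take the steel locating pin from the tool block and drop it through the wheel into the hole of the index arm underneath, rocking the wheel gently until the pin goes fully home, so that the wheel is locked; never force it, leave everything else where it is, and let go.

Things in the scene. Friction and masses are not known exactly. Their poses are not given: they have to be found in the camera images.
- stand: Dark iron stand of the banding wheel, bolted to the bench; place and yaw vary. Round foot 180 mm across. Origin on the wheel's axis at bench height, z up. Its FRONT is its own -x side (towards the robot within 20 degrees). An index arm, top 92 mm high, runs under the wheel to its -y side (the robot's right); its 24 mm wide nose reaches 156 mm from the axis, so it shows beyond the rim.
- socket (a point): Centre of the mouth of the socket in the index arm, hidden under the wheel: at (0, -112, 92) mm in the stand's frame; a 12 mm round hole straight down through 22 mm of iron. The flat boss around it (56 mm along x, 38 mm along y) carries the pin's foot until the holes line up.
- head: The wheel: aluminium plate, 270 mm across, 14 mm thick, top 112 mm above the bench, smooth rim that runs 2 mm out of true. Origin on the axis at its underside; its -x points along the spout. Turns endlessly either way, stiffly (drag 3 N at the rim, hardly coasts). Drive the rim by friction: press a finger on it (7 to 12 N does; over 18 N on wheel or stand is too hard) and drag along; it slips a little.
- index_hole (a point): Centre, at the wheel's top face, of the hole that is a quarter turn anticlockwise (from above) from the spout: at (0, -112, 14) mm in the wheel's frame. It lies over the socket exactly when the spout faces the front. The wheel has four such 13 mm through holes, at its quarter points, 112 mm from the axis.
- teapot: The bisque teapot with the three-pad centring chuck that clamps it to the wheel; both turn with the wheel: all within 79 mm of the axis, pads 22 mm high. Origin on the axis on the wheel's top face, axes as the wheel's. Neither is to be touched.
- spout_tip (a point): Tip of the teapot's spout, 72 mm from the axis and 70 mm above the wheel's top face, on the wheel's -x side; a loop handle is opposite, reaching 73 mm from the axis. Teapot of bare pinkish clay: body 92 mm across, 66 mm high, its lid knob 90 mm above the wheel.
- block: Drilled wooden tool block, fixed to the bench, 160 x 50 x 55 mm high, with three 12.5 mm blind holes, 48 mm deep, in a row along its own y axis at -50, 0 and 50 mm. Origin at the centre of its underside. Its place and yaw vary; which tool is in which hole varies.
- pin: Steel locating pin upright in one of the block's holes, 86 mm long, 0.12 kg: shank 10 mm thick, 46 mm long, foot tapering to 5 mm over the last 8 mm; on top a round knob 26 mm thick, 40 mm high, with dark rings. Origin at the foot, z up the pin. It fits the socket with 1 mm of play each side; once in the wheel's hole it can be used to rock the wheel.
- pin_shoulder (a point): Centre of the knob's flat underside, 46 mm above the pin's foot. It rests on the block's top at the start and, when the pin is fully home, on the wheel's top; while wheel and socket are not lined up the foot stands on the boss and the shoulder stays 26 mm above the wheel.
- hole_cutter: Bystander in another hole of the block: brass tube 10 mm thick with a slim dark wooden handle, 104 mm long, top 111 mm above the bench. Origin at its foot.
- wood_tool: Bystander in the remaining hole: plain pointed wooden modelling stick 10 mm thick, 107 mm long. Origin at its foot.
- mug: Bystander: bare clay mug, 72 mm across, 78 mm high. Origin under its centre.
- glaze_jar: Bystander: closed jar, 68 mm across, 80 mm high. Origin under its centre.
- bowl: Bystander: white bowl, 116 mm across, 50 mm high. Origin under its centre.
- brush: Bystander: flat brush lying down, 200 mm long, about 20 mm high. Origin under its middle.
- rib: Bystander: flat wooden rib lying down, 100 x 50 x 6 mm. Origin under its middle.

How it is judged:
By the outcome, as a careful person would: the job done as asked, in the order asked, and still so for the second after the job is handed in, with the robot touching nothing.
It also fails if it takes over 72 s, if anything falls off the work surface, if the arm or the gripper's body presses on something with over 40 N, if the wrist force passes 120 N, or if a joint passes its speed limit or range.

ROBOT

A 6-joint arm with a two-finger parallel gripper is mounted at the origin on the work surface. World frame = base frame: x ahead of the robot, y to its left, z up, the work surface at z = 0. Lengths are in mm, angles in degrees, forces in N, time in s.
With the tool pointing down it reaches from about 350 to 850 mm from the base axis. Payload 8.1 kg.
Tool frame: the origin (TCP) lies between the finger pads; the fingertips stand ahead of it and the grasp point (between the pads) lies 2 mm behind it (nose_length is the z of the fingertips in the tool frame, in mm); z points along the fingers, y is the direction in which the jaws open and shut (so a half turn about z gives the same grasp; the last joint's range is limited). The gripper opens to 85 mm and grips with 20 to 120 N. Pads are 22 mm wide; open, the fingers measure 114 mm over their backs; the gripper's body (76 mm by 85 mm) begins 54 mm behind the grasp point. The pads swing forward as they close: fully open they stand 13 mm farther back than shut.
Start: joints at [-75.539, 7.471, 85.268, -0, 87.261, -4.893], TCP at [198.867, -566.089, 248.292] pointing down, gripper open.
Joint ranges: [-169.43, 169.43], [-51.17, 129.36], [1.28, 143.12], [-76.62, 256.62], [0, 156.53], [-152.29, 152.29]. Speed limits (degrees/s): [136.94, 136.94, 159.86, 180, 180, 180].

INTERFACE

Orientations are given as [roll, pitch, yaw] about the fixed x, y, z axes, in that order (R = Rz(yaw) Ry(pitch) Rx(roll)).
In Python, from bench import * gives the robot as it stands.
- The arm moves only by the tool jog_arm, never from a script. Its argument "plan" is a list of rows, each a list of 3 entries, a list of its own where there are three numbers: the turn, a rotation vector about the tool's x, y, z in degrees, then the shift along the tool's x, y, z in m, then the gripper's target within -1 to 1 (fully open at 1, half-way at 0, shut at -1). A call has 1 to 12 rows; each row is the pose to reach, as a shift and turn from the pose commanded when the call began, along the tool's axes at that moment; what a row does not reach only later rows make up. A row lasts 1/8 s, in which the tool goes at most 62.5 mm and 10.7 degrees, less where a joint would pass 70% of its speed; a pose out of reach is approached as far as the arm can. A call with a gripper value outside its range is refused whole. The fingers move at their own pace and stop on an object; "force" is the grip in N (left out, the last holds). Time passes only in rows, so rows that repeat a pose let the fingers close. It gives the time, the measured TCP pose, the force and the opening at its end, in the units of the state.
- sense(): the state, without advancing time (a new reading comes with each control period).
- snapshot(name): name is "scene" or "top"; returns (picture, depth): 400x640x3 uint8, blue, green, red; 400x640 float32, mm along the optical axis (not along the pixel's ray), 0 where there is no reading.
- camera_info(name): a dict with "fov_y" (degrees; the focal length in pixels is half the picture's height over the tangent of half this angle, whatever the lens; pixels are square), "cx", "cy" (the principal point, pixels), "origin" and "orientation" of the camera in the world. Camera axes: x right, y down, z forward; pixel columns grow to the right and rows downward; lengths in mm; the calibration is good to about 2 mm. A picture is of the moment at which its call begins. camera_info takes no time and is no camera call.
- hand_in(): hands the job in, once; it reports no verdict.
The state is a dict: "time": time; "joint_pos": joint angles; "qd": joint speeds; "joint_efforts": joint torques, N m; "tool_pos": TCP position; "tcp_rot": TCP orientation; "ft_force": force on the tool from outside, world axes, zero at the start; "wrist_torque": the same for the moment, N m; "finger_gap": finger opening in mm.
Only numpy, scipy, OpenCV 4.12 (cv2) and the standard library are available. Lean on these libraries where they do the work, as an engineer would, in place of code of your own. Each camera call takes 0.05 s, during which the arm holds its last target.

## Working session

There is one attempt and no reset: what is moved stays moved. The work goes in short steps, Python scripts to look and compute and a tool call to move; the robot and the scene stay as the last step left them, time stands still between calls to the robot, and variables do not carry over. Pictures are saved under pics/ and viewed, and the job is handed in when it is done.

Besides the shell and the picture viewer there is one more tool, called in YAML: its name, and indented under it one key for each argument. jog_arm: Moves the arm, as the interface text tells. Its arguments: {"type":"object","properties":{"plan":{"type":"array","items":{"type":"array"}},"force":{"type":"number"}},"required":["plan"]}

```bash
ls; mkdir -p pics; python3 - <<'E'
from bench import *
import cv2,numpy as np
print(sense())
for n in("scene","top"):
    print(n,camera_info(n))
    p,d=snapshot(n)
    cv2.imwrite(f"pics/{n}0.png",p); np.save(f"pics/{n}0.npy",d)
    print((d>0).mean())
E
```

```text
pics
{'time': 0.0, 'joint_pos': array([-7.55394217e+01,  7.51484966e+00,  8.53297547e+01, -6.42511941e-04,
        8.72615760e+01, -4.89302523e+00]), 'qd': array([ 0.05224977,  0.03784154, -0.02569402, -0.03286715,  0.02204339,
       -0.11116124]), 'joint_efforts': array([-4.68493708e-04, -5.69383979e+01, -5.00555992e+01, -1.67767994e-04,
        1.45286802e-02, -3.36060992e-06]), 'tool_pos': array([ 198.72540932, -565.58191226,  247.2425426 ]), 'tcp_rot': array([-1.79894152e+02, -8.41732598e-03,  1.93536270e+01]), 'ft_force': array([ 0.35832115, -0.4626816 ,  0.10492351]), 'wrist_torque': array([-0.01270133, -0.03511001, -0.00591897]), 'finger_gap': 85.17060839016028}
scene {'fov_y': 55.90515388689626, 'cx': 321.34888925881097, 'cy': 198.53350243656635, 'origin': array([1003.40543024, -773.63939311,  723.1213362 ]), 'orientation': array([-121.8073622 ,   -1.42224829,   29.93194582])}
0.9958671875
top {'fov_y': 46.26318070381615, 'cx': 310.8581359893841, 'cy': 199.26279938706926, 'origin': array([ 273.81419667,   36.51615664, 1248.92715332]), 'orientation': array([-166.66245699,    0.27870802,  -89.02169204])}
0.99603515625
```

View pics/scene0.png

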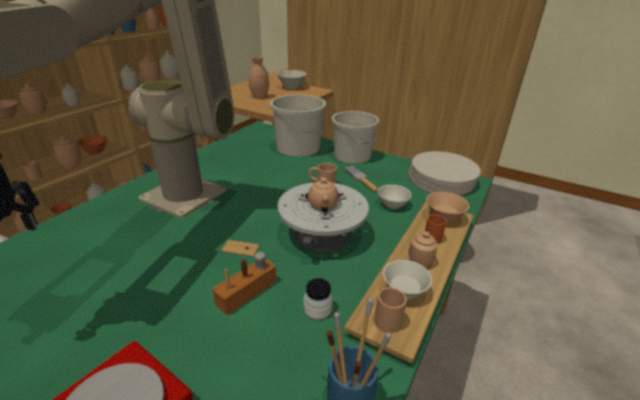

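View pics/top0.png

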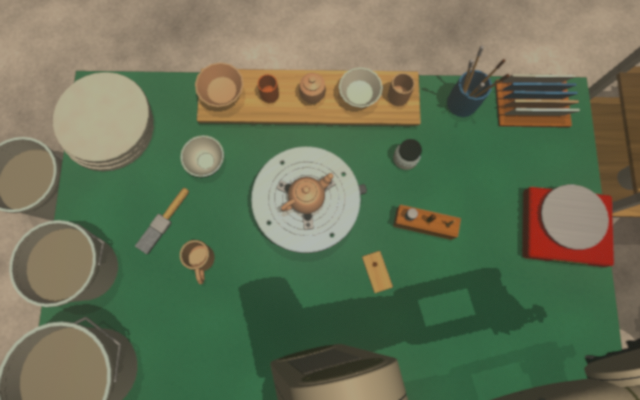

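The scene view shows the wheel near (323,208) and the block near (246,285), with the pin (grey knob) at its right end. In the top view the wheel is at (305,199), the index arm nose at (363,189), and the block at (428,221) with the grey knob at (411,213). I'll zoom in next.

```bash
python3 - <<'E'
import cv2
a=cv2.imread("pics/top0.png"); b=cv2.imread("pics/scene0.png")
cv2.imwrite("pics/topz.png",cv2.resize(a[135:265,235:475],None,fx=3.3,fy=3.3,interpolation=cv2.INTER_CUBIC))
cv2.imwrite("pics/scenez.png",cv2.resize(b[165:315,205:385],None,fx=4,fy=4,interpolation=cv2.INTER_CUBIC))
E
```

```text
(no output)
```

View pics/topz.png

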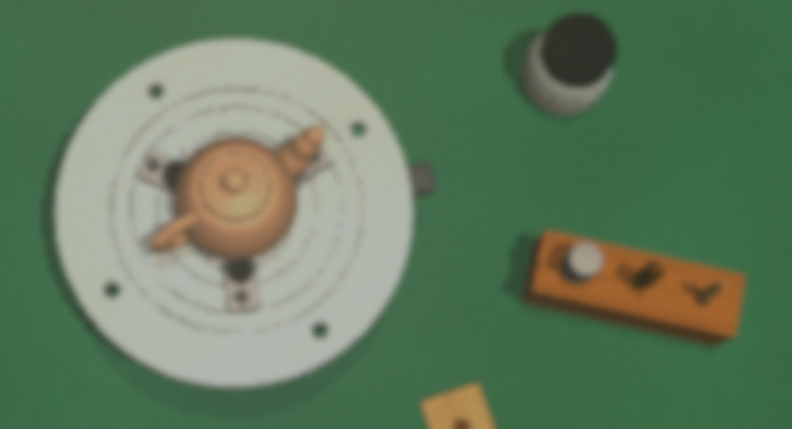

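View pics/scenez.png

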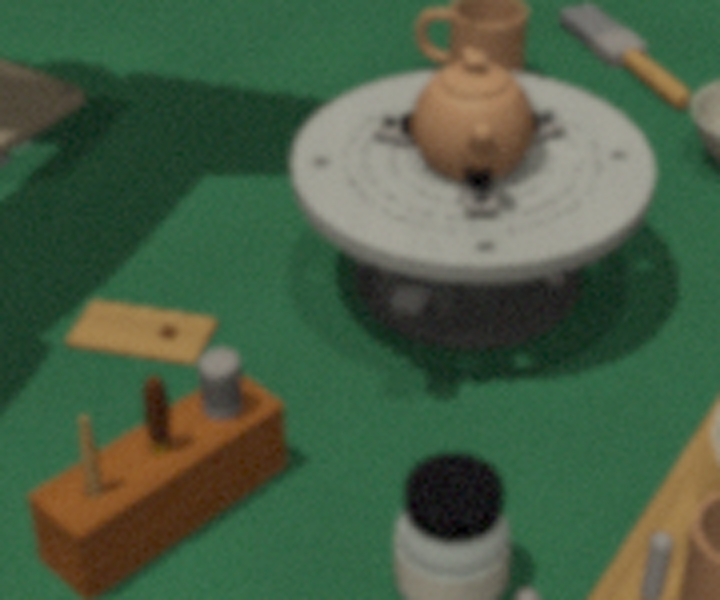

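```bash
cat > h.py <<'E'
from bench import *
import cv2,numpy as np
from scipy.spatial.transform import Rotation as Ro
def cam(n):
    c=camera_info(n); f=200/np.tan(np.radians(c["fov_y"]/2))
    return f,c["cx"],c["cy"],np.array(c["origin"]),Ro.from_euler("xyz",c["orientation"],degrees=True).as_matrix()
def ray(n,uv,z):
    f,cx,cy,o,R=cam(n); uv=np.atleast_2d(uv).astype(float)
    d=np.c_[(uv[:,0]-cx)/f,(uv[:,1]-cy)/f,np.ones(len(uv))]@R.T
    return o+d*((z-o[2])/d[:,2])[:,None]
def proj(n,P):
    f,cx,cy,o,R=cam(n); q=(np.atleast_2d(P)-o)@R
    return np.c_[cx+f*q[:,0]/q[:,2],cy+f*q[:,1]/q[:,2]]
def cloud(n,d):
    f,cx,cy,o,R=cam(n); v,u=np.mgrid[0:400,0:640]
    return (np.stack([(u-cx)/f*d,(v-cy)/f*d,d],-1))@R.T+o
def circ(P):
    A=np.c_[2*P[:,:2],np.ones(len(P))]; s=np.linalg.lstsq(A,(P[:,:2]**2).sum(1),rcond=None)[0]
    r=np.sqrt(s[2]+s[:2]@s[:2]); return s[:2],r
E
python3 - <<'E'
from h import *
import bench; print([x for x in dir(bench) if x[0]!='_'], getattr(bench,'nose_length',None))
p=cv2.imread("pics/top0.png"); d=np.load("pics/top0.npy")
C=cloud("top",d)
for uv in [(305,150),(260,230),(330,220),(363,189),(411,213),(430,225),(400,300)]: print(uv,C[uv[1],uv[0]].round(1),p[uv[1],uv[0]])
s=cv2.imread("pics/scene0.png"); ds=np.load("pics/scene0.npy"); Cs=cloud("scene",ds)
for uv in [(290,215),(330,230),(259,255),(400,200)]: print("s",uv,Cs[uv[1],uv[0]].round(1),s[uv[1],uv[0]])
# wheel contour
hsv=cv2.cvtColor(p,cv2.COLOR_BGR2HSV)
m=((C[...,2]>98)&(C[...,2]<250)).astype(np.uint8); m[:,:230]=0;m[:,380:]=0;m[:120]=0;m[270:]=0
print(m.sum())
c=max(cv2.findContours(m,0,cv2.CHAIN_APPROX_NONE)[0],key=cv2.contourArea)[:,0]
P=ray("top",c,112); cc,r=circ(P); print("depth mask circle",cc,r)
m2=((hsv[...,1]<60)&(hsv[...,2]>100)).astype(np.uint8); m2[:,:230]=0;m2[:,362:]=0;m2[:120]=0;m2[270:]=0
c=max(cv2.findContours(m2,0,cv2.CHAIN_APPROX_NONE)[0],key=cv2.contourArea)[:,0]
P=ray("top",c,112); cc,r=circ(P); res=np.hypot(*(P[:,:2]-cc).T)-r; print("colour circle",cc,r,res.std())
# holes
for (zu,zv) in [(155,91),(358,129),(319,329),(112,289)]:
    u0,v0=235+zu/3.3,135+zv/3.3
    g=cv2.cvtColor(p,cv2.COLOR_BGR2GRAY).astype(float)
    U,V=np.meshgrid(range(int(u0)-5,int(u0)+7),range(int(v0)-5,int(v0)+7))
    w=np.clip(np.median(g[V,U])-12-g[V,U],0,None)
    u,v=(w*U).sum()/w.sum(),(w*V).sum()/w.sum()
    q=ray("top",(u,v),112)[0]; print("hole",(round(u,1),round(v,1)),q,np.hypot(*(q[:2]-cc)),np.degrees(np.arctan2(*(q[:2]-cc)[::-1])))
E
```

```text
['PlanningError', 'camera_info', 'hand_in', 'nose_length', 'sense', 'snapshot'] 17.0
(305, 150) [673.8  63.9 108.5] [165 183 178]
(260, 230) [483.1 184.1  -4.7] [74 91 74]
(330, 220) [491.3  -1.5 112.4] [165 177 173]
(363, 189) [578.8 -86.5  85.2] [81 89 89]
(411, 213) [ 515.9 -205.6   94.3] [139 155 164]
(430, 225) [ 493.7 -262.4   52.6] [ 46  97 158]
(400, 300) [ 303.6 -188.7    2.9] [51 74 44]
s (290, 215) [494.2 -38.6 113. ] [151 161 163]
s (330, 230) [627.1 -42.9 114.5] [136 148 148]
s (259, 255) [ 513.9 -208.1   96. ] [127 136 141]
s (400, 200) [690.3 373.1  10.9] [139 157 163]
8869
depth mask circle [546.0340516   61.01239046] 134.11426292568504
colour circle [547.10388152  60.18163488] 136.80797110802834 0.7147206254053552
hole (np.float64(281.8), np.float64(162.1)) [639.10618387 122.2108909  112.        ] 110.95968745323664 33.988407210026544
hole (np.float64(343.1), np.float64(173.6)) [611.17874164 -33.7737166  112.        ] 113.724209258813 -55.70713164576921
hole (np.float64(331.5), np.float64(234.6)) [455.09277046  -5.47244656 112.        ] 113.03319410026357 -144.49042864214715
hole (np.float64(268.5), np.float64(222.4)) [483.00187073 150.26090715 112.        ] 110.55922883171856 125.43633058808192
```

```bash
python3 - <<'E'
from h import *
H=np.array([[639.106,122.211],[611.179,-33.774],[455.093,-5.472],[483.002,150.261]])
c,r=circ(H); print("hole circ",c,r,H.mean(0)); a=np.degrees(np.arctan2(*(H-H.mean(0)).T[::-1])); print(a)
for n in("top","scene"):
    p=cv2.imread(f"pics/{n}0.png")
    uv=proj(n,[[547+156*np.cos(t),58.3+156*np.sin(t),92] for t in np.radians(range(-110,-69,10))]); print(n,uv.round(0).tolist())
    if n=="top": cr=p[165:215,340:390]
    else: cr=p[205:265,270:350]
    cv2.imwrite(f"pics/nose_{n}.png",cv2.resize(cr,None,fx=10 if n=="top" else 8,fy=10 if n=="top" else 8,interpolation=cv2.INTER_CUBIC))
p=cv2.imread("pics/top0.png"); hsv=cv2.cvtColor(p,cv2.COLOR_BGR2HSV)
print(hsv[180:198,356:372,1]); print(hsv[180:198,356:372,2])
E
```

```text
hole circ [547.15550465  58.2886944 ] 112.06137880019992 [547.095   58.3065]
[  34.78118042  -55.16377168 -145.26915866  124.87679612]
top [[364.0, 221.0], [367.0, 211.0], [368.0, 201.0], [367.0, 190.0], [364.0, 180.0]]
scene [[280.0, 230.0], [286.0, 234.0], [294.0, 238.0], [303.0, 240.0], [313.0, 242.0]]
[[ 37  57  88  97  98 101  98  99  99 100 102 103 102  99 102 102]
 [ 32  48  78  96  98  99  99  99  98 102 101  99 104 102 102 104]
 [ 31  41  70  94  97  98  96  96  95  99 101 101 102 102 102 102]
 [ 28  37  56  83  92  87  83  84  87  91  98 102 100 102 100 102]
 [ 26  31  42  64  67  62  55  53  62  81  96  99 100 102 102 102]
 [ 23  26  29  39  39  35  38  36  46  64  90 100 100  99 102 102]
 [ 20  23  24  26  28  26  23  26  35  53  79  94 102 102 102 105]
 [ 23  22  24  24  24  26  26  29  26  45  70  97 102  99 100 102]
 [ 22  22  23  23  23  25  25  26  29  37  59  92 100 102 104 102]
 [ 22  22  21  20  23  22  23  23  26  35  55  84  98 101 103 100]
 [ 21  19  19  17  20  25  23  25  23  32  50  82  98 103 103 101]
 [ 18  17  17  18  19  25  26  23  27  35  52  85  98 10
[... 920 characters left out ...]
  90  98 105 108 108 107 107]
 [182 173 152 121  98  91  90  89  88  89  95 103 107 108 108 108]
 [182 176 157 126 101  91  90  89  89  88  92 100 107 109 109 107]
 [182 178 163 133 104  93  89  90  89  88  91 100 107 109 109 109]
 [182 180 168 141 109  93  89  87  86  88  93 102 107 109 109 108]
 [183 181 172 144 111  90  83  82  83  87  95 103 107 109 109 108]
 [183 182 172 145 111  88  80  81  85  91  99 106 108 107 108 108]
 [182 181 172 148 115  94  90  92  95 102 105 108 109 109 107 108]
 [183 182 174 152 122 105 102 104 106 107 108 108 108 108 108 108]
 [183 182 175 155 128 110 107 108 108 109 109 109 109 108 109 108]
 [182 181 176 158 131 111 107 110 110 110 109 109 109 109 109 109]]
```

View pics/nose_top.png

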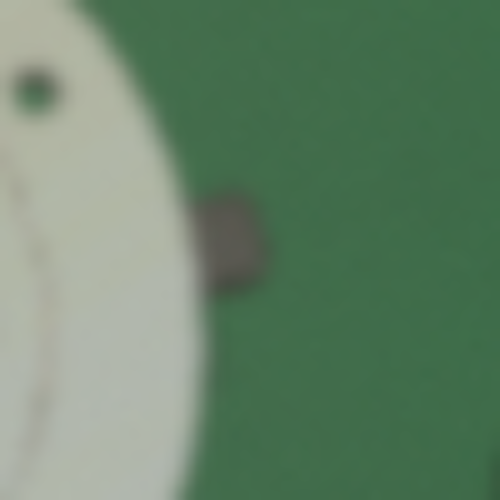

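View pics/nose_scene.png

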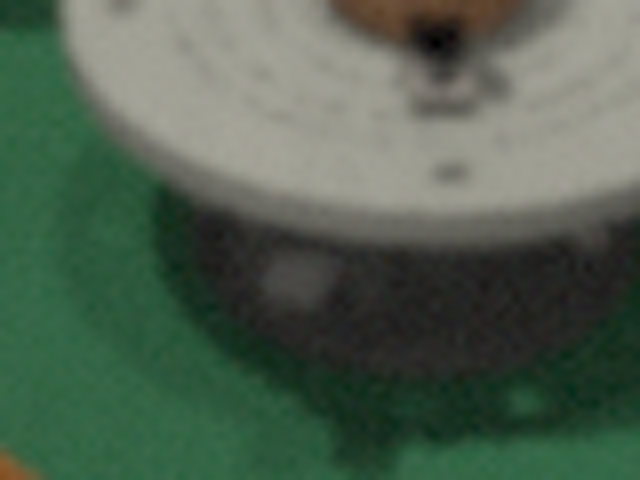

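```bash
python3 - <<'E'
from h import *
p=cv2.imread("pics/top0.png"); S=cv2.cvtColor(p,cv2.COLOR_BGR2HSV)[...,1].astype(float)
ax=np.array([547.1,58.3])
for u in (361,362,363,364):
    col=S[:,u]; lev=(100+25)/2
    v=np.arange(178,190); i=[k for k in v if col[k]>lev>=col[k+1]][0]; vt=i+(col[i]-lev)/(col[i]-col[i+1])
    j=[k for k in range(188,200) if col[k]<lev<=col[k+1]][0]; vb=j+(lev-col[j])/(col[j+1]-col[j])
    o=[]
    for v_,z,s in((vt,92,-1),(vb,92,1),(vb,70,1)):
        q=ray("top",(u,v_),z)[0,:2]-ax; rho=np.hypot(*q); o.append((round(np.degrees(np.arctan2(q[1],q[0]))+s*np.degrees(np.arcsin(12/rho)),2),round(rho,1)))
    print(u,round(vt,2),round(vb,2),o)
for v in (187,188,189,190):
    r=S[v]; k=[k for k in range(362,372) if r[k]<62<=r[k+1]][0]; uu=k+(62-r[k])/(r[k+1]-r[k]); q=ray("top",(uu,v),92)[0,:2]-ax; print(v,uu,np.hypot(*q))
s=cv2.imread("pics/scene0.png"); print(s[232:246,300:316,2])
for z in (92,81,70): print(z,ray("scene",(307.5,240),z)[0]-np.r_[ax,0])
E
```

```text
361 183.98 194.64 [(np.float64(-77.51), np.float64(145.6)), (np.float64(-78.91), np.float64(139.6)), (np.float64(-76.92), np.float64(142.5))]
362 183.73 193.91 [(np.float64(-77.46), np.float64(148.2)), (np.float64(-78.33), np.float64(142.4)), (np.float64(-76.38), np.float64(145.4))]
363 183.69 193.66 [(np.float64(-77.62), np.float64(150.7)), (np.float64(-78.27), np.float64(145.0)), (np.float64(-76.35), np.float64(148.1))]
364 183.98 193.29 [(np.float64(-78.09), np.float64(152.9)), (np.float64(-78.09), np.float64(147.7)), (np.float64(-76.21), np.float64(150.8))]
187 365.68 154.99299965100323
188 366.09090909090907 155.41588994798167
189 366.2413793103448 155.23445006119263
190 366.375 155.05601937236614
[[ 68  73  80  87  90  95  98 101 104 106 109 106 108 108 111 109]
 [ 53  57  58  59  63  71  76  85  89  94  98  98  99 103 103 105]
 [ 43  52  48  47  53  45  51  57  66  71  73  77  82  87  89  93]
 [ 41  47  39  46  45  46  45  42  48  47  55  54  61  61  67  68]
 [ 45  43  44  46  55  55  58  54  59  54  52  46  44  49  46  43]
 [ 43  42  52  53  62  64  65  69  62  62  61  56  51  40  43  38]
 [ 41  43  49  59  70  73  73  71  70  67  65  59  53  47  47  43]
 [ 44  46  49  65  70  72  74  73  75  74  63  61  48  44  46  45]
 [ 44  40  53  65  70  75  73  72  72  68  61  54  43  43  38  45]
 [ 35  41  45  62  67  70  72  74  71  68  57  41  36  34  42  44]
 [ 38  34  48  52  58  58  58  66  65  58  51  40  30  38  36  44]
 [ 40  39  38  46  51  50  53  56  56  49  44  34  38  28  42  44]
 [ 37  35  36  44  45  44  40  46  40  38  43  36  36  37  43  39]
 [ 31  27  40  35  37  40  41  42  40  37  38  35  34  34  32  37]]
92 [  36.16766518 -145.66509529   92.        ]
81 [  28.8449601  -133.70381804   81.        ]
70 [  21.52225502 -121.7425408    70.        ]
```

```bash
python3 - <<'E'
from h import *
ax=np.array([547.1,58.3])
for n in("top","scene"):
    p=cv2.imread(f"pics/{n}0.png")
    for a in(-55.2,124.8):
        t=np.radians(a); P=[*(ax+72*np.array([np.cos(t),np.sin(t)])),182]
        print(n,a,proj(n,[P]).round(1))
    u,v=proj(n,[[*ax,160]])[0].astype(int)
    cv2.imwrite(f"pics/pot_{n}.png",cv2.resize(p[v-30:v+30,u-40:u+40],None,fx=8,fy=8,interpolation=cv2.INTER_CUBIC)); print(u-40,v-30)
E
```

```text
top -55.2 [[331.1 174.3]]
top 124.8 [[280.1 207.4]]
265 162
scene -55.2 [[325.9 197.8]]
scene 124.8 [[321.4 173.1]]
283 161
```

View pics/pot_top.png

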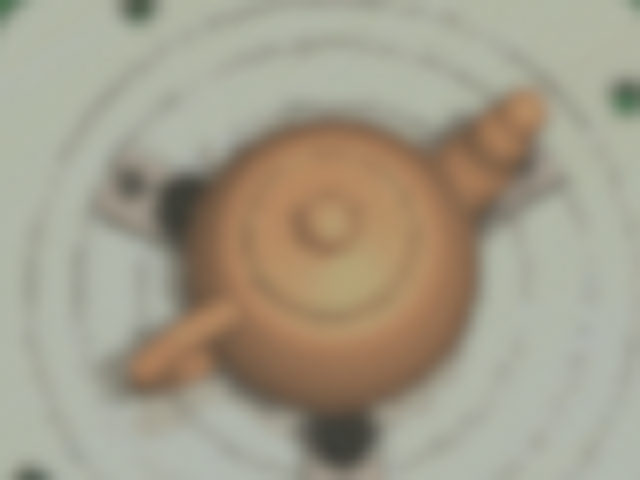

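View pics/pot_scene.png

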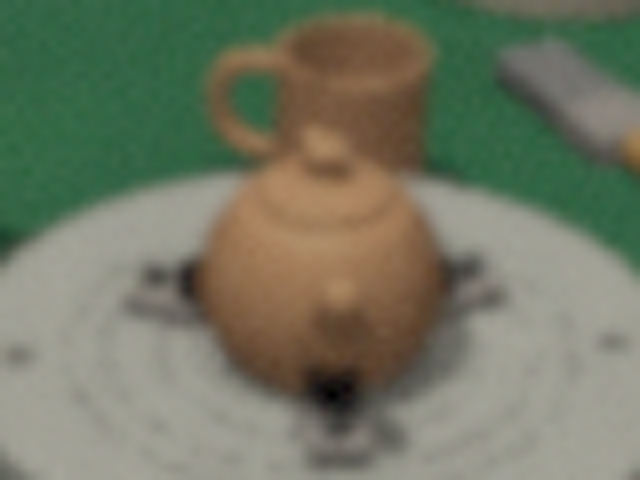

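Spout confirmed: the predicted tip pixels (331,174) in top and (326,198) in scene both match, so the spout azimuth is about -55.2°. The stand front is at about -167.3° (arm at -77.3°), so the wheel needs about 112° clockwise.

Next I write a helper that converts world targets to move rows, and measure the pin.

```bash
cat >> h.py <<'E'
import json
def rows(cmd,targets):
    """cmd/targets: (x,y,z,yaw) tool-down; prints turn (deg) and shift (m) in tool axes"""
    x0=np.array(cmd[:3]); y0=cmd[3]; R=Ro.from_euler("xyz",[180,0,y0],degrees=True).as_matrix()
    for t in targets:
        s=R.T@(np.array(t[:3])-x0)/1000
        dy=-(t[3]-y0)
        print(f"[[0,0,{dy:.1f}],[{s[0]:.4f},{s[1]:.4f},{s[2]:.4f}],-1],")
AX=np.array([547.1,58.3])
def rim(az,R,z):
    t=np.radians(az); return (AX[0]+R*np.cos(t),AX[1]+R*np.sin(t),z,az+180)
E
python3 - <<'E'
from h import *
c=(198.867,-566.089,248.292,19.354)
rows(c,[rim(-92,165,200)])
p=cv2.imread("pics/top0.png"); hsv=cv2.cvtColor(p,cv2.COLOR_BGR2HSV)
# knob: grey, block: orange
sub=(slice(195,245),slice(385,470))
m=(hsv[...,1]<70)&(hsv[...,2]>110); k=np.zeros_like(m); k[sub]=m[sub]
n,l,st,ce=cv2.connectedComponentsWithStats(k.astype(np.uint8)); print(st[1:],ce[1:])
for c_ in ce[1:]: print("knob z95",ray("top",c_,95))
b=np.zeros(m.shape,np.uint8); mm=(hsv[...,0]<16)&(hsv[...,1]>140)&(hsv[...,2]>110); b[sub]=mm[sub]
b[sub]|=k[sub]; b=cv2.morphologyEx(b,cv2.MORPH_CLOSE,np.ones((9,9)))
cn=max(cv2.findContours(b,0,1)[0],key=cv2.contourArea); rr=cv2.minAreaRect(ray("top",cn[:,0],55)[:,:2].astype(np.float32)); print("block top",rr)
s=cv2.imread("pics/scene0.png"); hs=cv2.cvtColor(s,cv2.COLOR_BGR2HSV); k=((hs[...,1]<50)&(hs[...,2]>70)).astype(np.uint8); z=np.zeros_like(k); z[248:275,250:275]=k[248:275,250:275]
n,l,st,ce=cv2.connectedComponentsWithStats(z); i=1+st[1:,4].argmax(); print(st[i],ce[i],ray("scene",ce[i],75))
E
```

```text
[[0,0,-68.6],[0.4754,-0.3200,0.0483],-1],
[[408 209   9  10  70]] [[411.95714286 213.17142857]]
knob z95 [[ 515.39021738 -207.81213421   95.        ]]
block top ((504.7630615234375, -255.8130645751953), (158.13894653320312, 48.76483917236328), 77.60118103027344)
[254 252  11  17 104] [258.96153846 258.00961538] [[ 504.72922499 -198.66595916   75.        ]]
```

jog_arm:
  plan:
    - [[0,0,-68.6],[0.4754,-0.32,0.0483],-1]
    - [[0,0,-68.6],[0.4754,-0.32,0.0483],-1]
    - [[0,0,-68.6],[0.4754,-0.32,0.0483],-1]
    - [[0,0,-68.6],[0.4754,-0.32,0.0483],-1]
    - [[0,0,-68.6],[0.4754,-0.32,0.0483],-1]
    - [[0,0,-68.6],[0.4754,-0.32,0.0483],-1]
    - [[0,0,-68.6],[0.4754,-0.32,0.0483],-1]
    - [[0,0,-68.6],[0.4754,-0.32,0.0483],-1]
    - [[0,0,-68.6],[0.4754,-0.32,0.0483],-1]
    - [[0,0,-68.6],[0.4754,-0.32,0.0483],-1]
    - [[0,0,-68.6],[0.4754,-0.32,0.0483],-1]
    - [[0,0,-68.6],[0.4754,-0.32,0.0483],-1]
  force: 40

```text
time: 1.6
tool_pos: [540.7, -107.8, 199.9]
tcp_rot: [-180.0, 0.0, 87.9]
ft_force: [-0.1, -1.6, -0.3]
finger_gap: -0.4
```

jog_arm:
  plan:
    - [[0,0,0],[0,0,0.05],-1]
    - [[0,0,0],[0,0,0.083],-1]
    - [[0,0,0],[0.006,0,0.083],-1]
    - [[0,0,0],[0.012,0,0.083],-1]
    - [[0,0,0],[0.015,0,0.083],-1]
    - [[0,0,0],[0.015,0,0.083],-1]

```text
time: 2.35
tool_pos: [542.9, -91.6, 118.6]
tcp_rot: [179.9, 0.0, 88.0]
ft_force: [0.0, 0.1, -0.3]
finger_gap: 0.2
```

```bash
python3 - <<'E'
from h import *
s=sense(); print(s["time"],s["tool_pos"].round(2),s["tcp_rot"].round(2),s["ft_force"].round(2))
p,d=snapshot("top"); cv2.imwrite("pics/t1.png",cv2.resize(p[135:265,235:475],None,fx=3.3,fy=3.3,interpolation=cv2.INTER_CUBIC))
E
```

```text
2.35 [542.87 -91.6  118.62] [1.7985e+02 3.0000e-02 8.7980e+01] [ 0.02  0.1  -0.32]
```

View pics/t1.png

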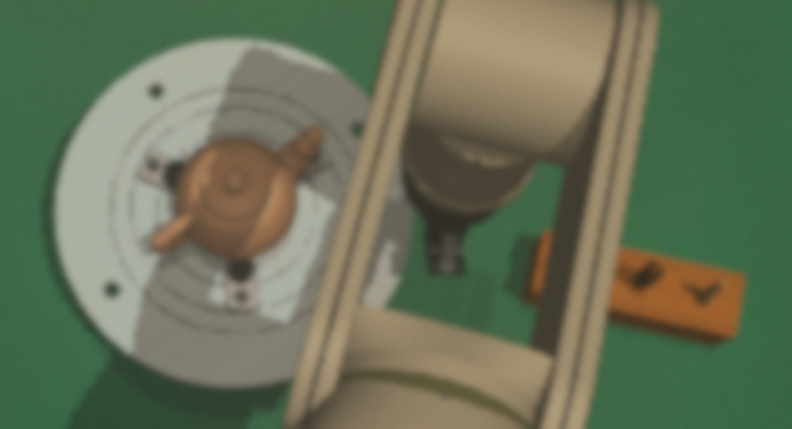

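The closed fingers stand about 4 mm outside the rim, clear of everything else. I'll press in gently.

jog_arm:
  plan:
    - [[0,0,0],[0.001,0,0.001],-1]
    - [[0,0,0],[0.002,0,0.001],-1]
    - [[0,0,0],[0.003,0,0.001],-1]
    - [[0,0,0],[0.003,0,0.001],-1]

```text
time: 2.9
tool_pos: [541.9, -88.5, 115.9]
tcp_rot: [-180.0, -0.0, 88.0]
ft_force: [-0.3, 1.0, 0.2]
finger_gap: 0.2
```

jog_arm:
  plan:
    - [[0,0,0],[0.001,0,0],-1]
    - [[0,0,0],[0.001,0,0],-1]

```text
time: 3.15
tool_pos: [542.0, -87.6, 116.0]
tcp_rot: [-180.0, -0.0, 88.0]
ft_force: [0.4, 0.3, -0.8]
finger_gap: 0.1
```

jog_arm:
  plan:
    - [[0,0,0],[0.001,0,0],-1]
    - [[0,0,0],[0.001,0,0],-1]

```text
time: 3.4
tool_pos: [542.0, -86.6, 116.0]
tcp_rot: [-180.0, -0.0, 88.0]
ft_force: [0.8, 0.3, 0.4]
finger_gap: 0.1
```

jog_arm:
  plan:
    - [[0,0,0],[0.0005,0,0],-1]
    - [[0,0,0],[0.0005,0,0],-1]

```text
time: 3.65
tool_pos: [542.1, -86.1, 116.0]
tcp_rot: [180.0, -0.0, 88.0]
ft_force: [0.3, -0.4, 0.7]
finger_gap: 0.0
```

jog_arm:
  plan:
    - [[0,0,0],[0.0005,0,0],-1]
    - [[0,0,0],[0.0005,0,0],-1]

```text
time: 3.9
tool_pos: [542.1, -85.6, 116.0]
tcp_rot: [180.0, 0.0, 88.0]
ft_force: [0.8, 0.4, 0.2]
finger_gap: -0.3
```

jog_arm:
  plan:
    - [[0,0,0],[0.0005,0,0],-1]
    - [[0,0,0],[0.0005,0,0],-1]

```text
time: 4.15
tool_pos: [542.1, -85.1, 116.0]
tcp_rot: [180.0, 0.0, 88.0]
ft_force: [0.1, -0.0, 0.3]
finger_gap: -0.0
```

jog_arm:
  plan:
    - [[0,0,0],[0.0008,0,0],-1]

```text
time: 4.28
tool_pos: [542.1, -84.7, 116.0]
tcp_rot: [180.0, 0.0, 88.0]
ft_force: [0.1, -4.3, -1.0]
finger_gap: -0.1
```

jog_arm:
  plan:
    - [[0,0,0],[0.0008,0,0],-1]

```text
time: 4.4
tool_pos: [542.1, -84.6, 116.0]
tcp_rot: [180.0, 0.1, 87.9]
ft_force: [0.1, -8.0, -1.2]
finger_gap: 0.0
```

jog_arm:
  plan:
    - [[0,0,0],[0.0008,0,0],-1]

```text
time: 4.53
tool_pos: [542.1, -84.5, 116.0]
tcp_rot: [180.0, 0.2, 87.9]
ft_force: [0.4, -10.8, -1.7]
finger_gap: 0.1
```

Contact. Stiffness is about 4.5 N/mm and the force is now 10.8 N, so I can start dragging clockwise.

```bash
python3 - <<'E'
from h import *
rows(rim(-92,141.1,116),[rim(-92-2*i,141.3,116) for i in range(1,9)])
E
```

```text
[[0,0,2.0],[-0.0001,-0.0049,-0.0000],-1],
[[0,0,4.0],[0.0001,-0.0099,-0.0000],-1],
[[0,0,6.0],[0.0006,-0.0148,-0.0000],-1],
[[0,0,8.0],[0.0012,-0.0197,-0.0000],-1],
[[0,0,10.0],[0.0019,-0.0245,-0.0000],-1],
[[0,0,12.0],[0.0029,-0.0294,-0.0000],-1],
[[0,0,14.0],[0.0040,-0.0342,-0.0000],-1],
[[0,0,16.0],[0.0053,-0.0389,-0.0000],-1],
```

jog_arm:
  plan:
    - [[0,0,2],[-0.0001,-0.0049,0],-1]
    - [[0,0,4],[0.0001,-0.0099,0],-1]
    - [[0,0,6],[0.0006,-0.0148,0],-1]
    - [[0,0,8],[0.0012,-0.0197,0],-1]

```text
time: 5.03
tool_pos: [522.7, -82.8, 116.1]
tcp_rot: [179.9, 0.2, 79.9]
ft_force: [1.7, -9.4, -3.1]
finger_gap: -0.1
```

```bash
python3 - <<'E'
from h import *
s=sense(); q=s["tool_pos"][:2]-AX; print(q,np.hypot(*q),np.degrees(np.arctan2(q[1],q[0])))
t=np.radians(-100); u=np.array([np.cos(t),np.sin(t)]); f=s["ft_force"][:2]; print("radial",f@u,"tang(ccw)",f@[-u[1],u[0]],s["ft_force"])
p,d=snapshot("top"); cv2.imwrite("pics/t2.png",cv2.resize(p[135:265,235:475],None,fx=3.3,fy=3.3,interpolation=cv2.INTER_CUBIC))
E
```

```text
[ -24.39755348 -141.09848037] 143.19225460751662 -99.81009941745384
radial 8.96412195508917 tang(ccw) 3.2997682019998877 [ 1.69303387 -9.40093554 -3.05097088]
```

View pics/t2.png

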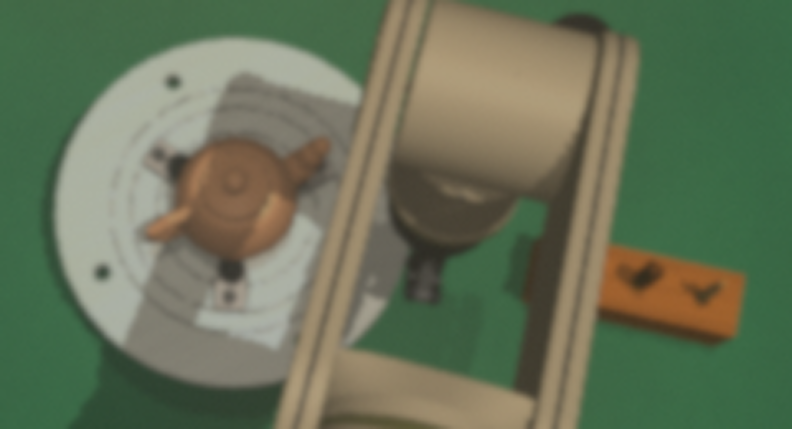

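The wheel turned clockwise about 7°. The hole at zoomed (155,91) is now at (173,82), radial force 9 N, drag 3.3 N. Continuing.

jog_arm:
  plan:
    - [[0,0,2],[0.0001,-0.0049,0],-1]
    - [[0,0,4],[0.0004,-0.0099,0],-1]
    - [[0,0,6],[0.0008,-0.0148,0],-1]
    - [[0,0,8],[0.0014,-0.0197,0],-1]
    - [[0,0,10],[0.0021,-0.0245,0],-1]
    - [[0,0,12],[0.0031,-0.0294,0],-1]
    - [[0,0,14],[0.0042,-0.0342,0],-1]
    - [[0,0,16],[0.0055,-0.0389,0],-1]

```text
time: 6.08
tool_pos: [484.7, -71.0, 116.1]
tcp_rot: [179.9, 0.2, 63.8]
ft_force: [-3.3, -13.5, -0.2]
finger_gap: 0.1
```

```bash
cat >> h.py <<'E'
def rep(az):
    s=sense(); q=s["tool_pos"][:2]-AX; t=np.radians(az); u=np.array([np.cos(t),np.sin(t)]); f=s["ft_force"][:2]
    print(round(s["time"],2),"r",np.hypot(*q).round(2),"az",np.degrees(np.arctan2(q[1],q[0])).round(2),"radial",(f@u).round(2),"tang",(f@[-u[1],u[0]]).round(2),"fz",s["ft_force"][2].round(2),s["joint_pos"].round(0))
E
python3 -c "from h import *; rep(-116)"
```

```text
6.08 r 143.58 az -115.77 radial 13.62 tang 2.97 fz -0.2 [-14.  -4. 111.  -0.  73.  12.]
```

jog_arm:
  plan:
    - [[0,0,2],[-0.0009,-0.005,0],-1]
    - [[0,0,4],[-0.0007,-0.0099,0],-1]
    - [[0,0,6],[-0.0003,-0.0149,0],-1]
    - [[0,0,8],[0.0002,-0.0198,0],-1]
    - [[0,0,10],[0.001,-0.0247,0],-1]
    - [[0,0,12],[0.0019,-0.0296,0],-1]
    - [[0,0,14],[0.0029,-0.0345,0],-1]
    - [[0,0,16],[0.0041,-0.0393,0],-1]

```text
time: 7.08
tool_pos: [451.0, -49.1, 116.1]
tcp_rot: [179.9, 0.2, 47.9]
ft_force: [-3.8, -9.0, 2.3]
finger_gap: 0.2
```

```bash
python3 -c "
from h import *
rep(-132)
p,d=snapshot('top'); cv2.imwrite('pics/t3.png',cv2.resize(p[135:265,235:475],None,fx=3.3,fy=3.3,interpolation=cv2.INTER_CUBIC))"
```

```text
7.08 r 144.13 az -131.81 radial 9.22 tang 3.15 fz 2.34 [-13. -10. 116.  -0.  73.  30.]
```

View pics/t3.png

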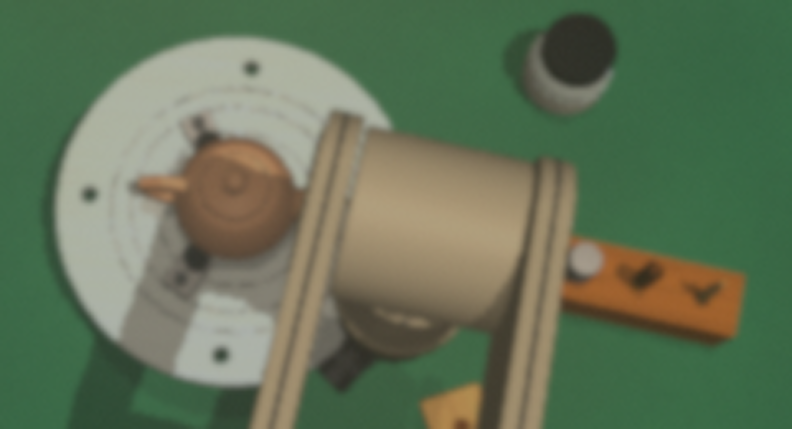

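jog_arm:
  plan:
    - [[0,0,2],[0.0,-0.005,0],-1]
    - [[0,0,4],[0.0003,-0.01,0],-1]
    - [[0,0,6],[0.0006,-0.0149,0],-1]
    - [[0,0,8],[0.0011,-0.0199,0],-1]
    - [[0,0,10],[0.0019,-0.0248,0],-1]
    - [[0,0,12],[0.0028,-0.0297,0],-1]
    - [[0,0,14],[0.0039,-0.0346,0],-1]
    - [[0,0,16],[0.0051,-0.0395,0],-1]
    - [[0,0,18],[0.0065,-0.0443,0],-1]
    - [[0,0,20],[0.008,-0.049,0],-1]

```text
time: 8.38
tool_pos: [419.5, -9.9, 116.0]
tcp_rot: [180.0, 0.2, 27.9]
ft_force: [-7.4, -7.3, 5.2]
finger_gap: -0.0
```

```bash
python3 -c "
from h import *
rep(-152)"
```

```text
8.38 r 144.7 az -151.87 radial 9.99 tang 2.95 fz 5.16 [ -8. -15. 121.  -0.  74.  54.]
```

jog_arm:
  plan:
    - [[0,0,2],[0.0,-0.005,-0.0005],-1]
    - [[0,0,4],[0.0002,-0.01,-0.0008],-1]
    - [[0,0,6],[0.0006,-0.015,-0.0008],-1]
    - [[0,0,8],[0.0012,-0.02,-0.0008],-1]
    - [[0,0,10],[0.0019,-0.0249,-0.0008],-1]
    - [[0,0,12],[0.0028,-0.0299,-0.0008],-1]
    - [[0,0,14],[0.0039,-0.0348,-0.0008],-1]
    - [[0,0,16],[0.0051,-0.0396,-0.0008],-1]
    - [[0,0,18],[0.0065,-0.0445,-0.0008],-1]
    - [[0,0,20],[0.0081,-0.0492,-0.0008],-1]

```text
time: 9.62
tool_pos: [403.3, 38.0, 116.1]
tcp_rot: [180.0, 0.2, 7.9]
ft_force: [-5.1, -3.6, -0.3]
finger_gap: -0.0
```

```bash
python3 -c "
from h import *
rep(-172)
p,d=snapshot('top'); cv2.imwrite('pics/t4.png',p[135:265,235:475].repeat(3,0).repeat(3,1)); cv2.imwrite('pics/t4raw.png',p)"
```

```text
9.62 r 145.22 az -171.98 radial 5.52 tang 2.88 fz -0.3 [ -2. -18. 123.  -0.  75.  80.]
```

View pics/t4.png

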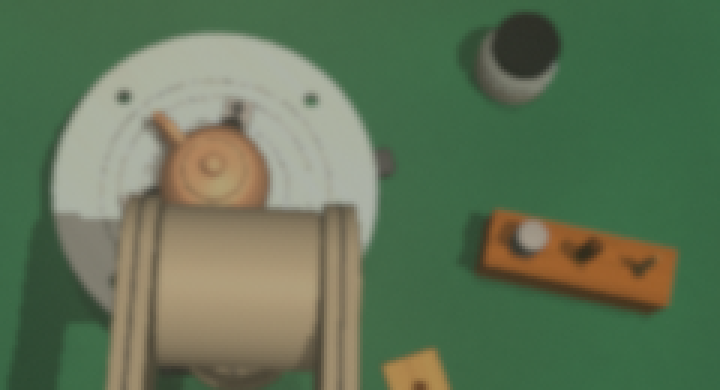

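```bash
cat >> h.py <<'E'
def holes(p,uvs,z=112):
    g=cv2.cvtColor(p,cv2.COLOR_BGR2GRAY).astype(float)
    for u0,v0 in uvs:
        for _ in range(2):
            U,V=np.meshgrid(range(round(u0)-4,round(u0)+5),range(round(v0)-4,round(v0)+5))
            w=np.clip(np.median(g[V,U])-15-g[V,U],0,None); u0,v0=(w*U).sum()/w.sum(),(w*V).sum()/w.sum()
        q=ray("top",(u0,v0),z)[0][:2]; e=q-AX
        print("hole",round(u0,2),round(v0,2),q.round(1),"r",np.hypot(*e).round(1),"az",np.degrees(np.arctan2(e[1],e[0])).round(2))
E
python3 -c "
from h import *
holes(cv2.imread('pics/t4raw.png'),[(235+124/3,135+97/3),(235+311/3,135+99/3)])"
```

```text
hole 275.83 166.85 [626.4 137. ] r 111.7 az 44.79
hole 338.21 167.8 [626.3 -21.3] r 112.3 az -45.14
```

jog_arm:
  plan:
    - [[0,0,2],[0.0004,-0.005,0],-1]
    - [[0,0,4],[0.0007,-0.01,0],-1]
    - [[0,0,6],[0.001,-0.015,0],-1]
    - [[0,0,8],[0.0016,-0.02,0],-1]
    - [[0,0,10],[0.0023,-0.025,0],-1]
    - [[0,0,12],[0.0032,-0.0299,0],-1]
    - [[0,0,14],[0.0043,-0.0348,0],-1]
    - [[0,0,16],[0.0056,-0.0397,0],-1]
    - [[0,0,18],[0.007,-0.0445,0],-1]
    - [[0,0,20],[0.0086,-0.0493,0],-1]

```text
time: 10.92
tool_pos: [404.7, 88.4, 116.0]
tcp_rot: [179.9, 0.2, -12.1]
ft_force: [-6.8, -2.0, 2.0]
finger_gap: 0.4
```

```bash
python3 -c "
from h import *
rep(-192)
p,d=snapshot('top'); cv2.imwrite('pics/t5.png',p[135:265,235:475].repeat(3,0).repeat(3,1)); cv2.imwrite('pics/t5raw.png',p)"
```

```text
10.93 r 145.54 az 168.07 radial 6.2 tang 3.32 fz 1.99 [  5. -16. 122.  -0.  75. 107.]
```

View pics/t5.png

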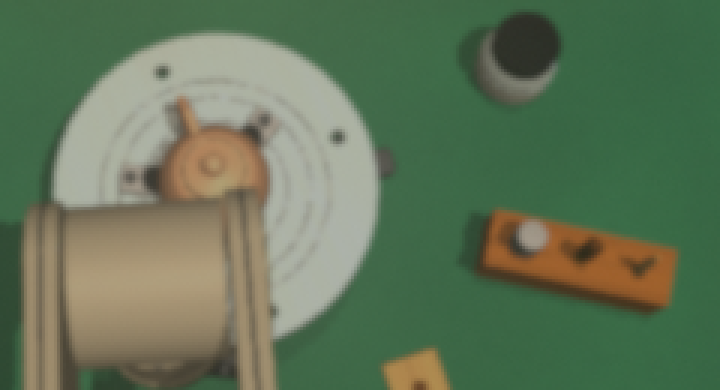

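```bash
python3 -c "
from h import *
p=cv2.imread('pics/t5raw.png')
holes(p,[(235+162/3,135+73/3),(235+338/3,135+137/3),(235+271/3,135+312/3)])
az=np.radians([-92,-99.8,-115.8,-131.8,-151.9,-172,-191.9]); r=np.array([143.0,143.19,143.58,144.13,144.7,145.22,145.54])
A=np.c_[np.ones(7),np.cos(az),np.sin(az)]; s=np.linalg.lstsq(A,r,rcond=None)[0]; print(s,A@s-r)
S=cv2.cvtColor(p,cv2.COLOR_BGR2HSV)[...,1].astype(float)
for u in (361,362,363,364):
    col=S[:,u]; lev=62
    i=[k for k in range(178,190) if col[k]>lev>=col[k+1]][0]; vt=i+(col[i]-lev)/(col[i]-col[i+1])
    q=ray('top',(u,vt),92)[0,:2]-AX; rho=np.hypot(*q); print(u,vt,np.degrees(np.arctan2(q[1],q[0])-np.arcsin(12/rho)))
"
```

```text
hole 288.65 158.63 [648.8 105.1] r 111.9 az 24.71
hole 347.14 180.25 [593.9 -43.9] r 112.4 az -65.39
hole 325.28 238.34 [445.5   9.7] r 112.6 az -154.42
[144.01228893  -1.35056578   1.07604244] [-0.01596395 -0.00817266  0.05131595 -0.01967894 -0.00316948 -0.02004507
  0.01571413]
361 183.92857142857142 -77.46035869796309
362 183.75 -77.481517813917
363 183.79166666666666 -77.71901239274628
364 184.05263157894737 -78.16206825865568
```

jog_arm:
  plan:
    - [[0,0,2.03],[0.0002,-0.0051,0],-1]
    - [[0,0,4.07],[0.0005,-0.0102,0],-1]
    - [[0,0,6.1],[0.0009,-0.0153,0],-1]
    - [[0,0,8.13],[0.0016,-0.0204,0],-1]
    - [[0,0,10.17],[0.0024,-0.0254,0],-1]
    - [[0,0,12.2],[0.0034,-0.0304,0],-1]
    - [[0,0,12.2],[0.0034,-0.0304,0],-1]

```text
time: 11.85
tool_pos: [414.4, 118.1, 116.0]
tcp_rot: [180.0, 0.2, -24.2]
ft_force: [-6.2, 3.1, 1.5]
finger_gap: 0.2
```

```bash
python3 -c "
from h import *
rep(-204.2)
p,d=snapshot('top'); cv2.imwrite('pics/t6.png',p[135:265,235:475].repeat(3,0).repeat(3,1)); cv2.imwrite('pics/t6raw.png',p)
uv=proj('top',[[*(AX+112*np.array([np.cos(t),np.sin(t)])),112] for t in np.radians([-77.5,12.5,-167.5])]);print(uv)
holes(p,uv)"
```

```text
11.85 r 145.61 az 155.73 radial 6.92 tang -0.27 fz 1.47 [  9. -13. 120.   0.  74. 123.]
[[349.99932183 188.95987548]
 [297.55399456 155.88606127]
 [315.27236173 241.33680859]]
hole 350.12 189.17 [570.8 -51.4] r 112.2 az -77.8
hole 297.86 155.92 [656.4  81.8] r 111.8 az 12.12
hole 315.11 241.48 [437.4  34.5] r 112.3 az -167.73
```

View pics/t6.png

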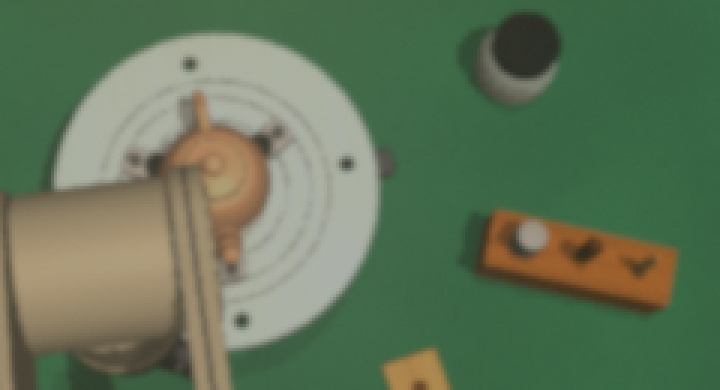

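Index hole at az -77.75° and arm at -77.5° (spout -167.7°), so the rough alignment is within about 0.3°. Retracting and going over the pin.

```bash
python3 -c "
from h import *
c=rim(-204.2,143.9,116.8); c=(c[0],c[1],c[2],-24.2); print(c)
rows(c,[(*rim(-204.2,175,116.8)[:3],-24.2),(*rim(-204.2,175,230)[:3],-24.2),(514,-206.4,230,77.6)])"
```

```text
(np.float64(415.8459152828099), np.float64(117.2879245698023), 116.8, -24.2)
[[0,0,-0.0],[-0.0311,-0.0000,-0.0000],-1],
[[0,0,-0.0],[-0.0311,0.0000,-0.1132],-1],
[[0,0,-101.8],[0.2222,0.2550,-0.1132],-1],
```

jog_arm:
  plan:
    - [[0,0,0],[-0.0311,0,0],-1]
    - [[0,0,-10],[-0.0311,0,-0.055],-1]
    - [[0,0,-20],[-0.0311,0,-0.1132],0.2]
    - [[0,0,-101.8],[0.2222,0.255,-0.1132],0.2]
    - [[0,0,-101.8],[0.2222,0.255,-0.1132],0.2]
    - [[0,0,-101.8],[0.2222,0.255,-0.1132],0.2]
    - [[0,0,-101.8],[0.2222,0.255,-0.1132],0.2]
    - [[0,0,-101.8],[0.2222,0.255,-0.1132],0.2]
    - [[0,0,-101.8],[0.2222,0.255,-0.1132],0.2]
    - [[0,0,-101.8],[0.2222,0.255,-0.1132],0.2]
    - [[0,0,-101.8],[0.2222,0.255,-0.1132],0.2]
    - [[0,0,-101.8],[0.2222,0.255,-0.1132],0.2]

```text
time: 13.4
tool_pos: [514.0, -206.8, 229.7]
tcp_rot: [-180.0, -0.0, 77.7]
ft_force: [-0.3, -0.1, 1.0]
finger_gap: 51.3
```

```bash
python3 -c "
from h import *
rep(0)
p,d=snapshot('scene'); cv2.imwrite('pics/s1.png',cv2.resize(p[165:315,205:385],None,fx=4,fy=4,interpolation=cv2.INTER_CUBIC)); cv2.imwrite('pics/s1raw.png',p)"
```

```text
13.4 r 267.12 az -97.12 radial -0.33 tang -0.06 fz 1.02 [-27.   1.  94.   0.  85. -15.]
```

View pics/s1.png

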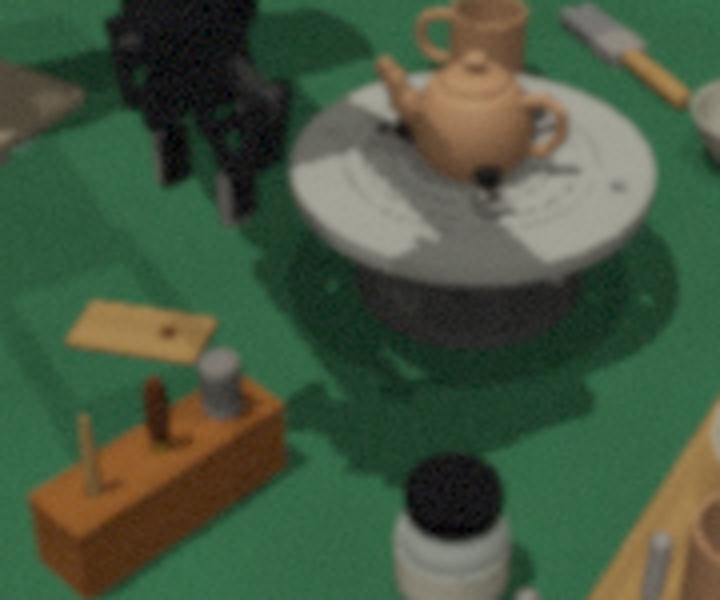

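jog_arm:
  plan:
    - [[0,0,0],[0,0,0.05],0.2]
    - [[0,0,0],[0,0,0.095],0.2]
    - [[0,0,0],[0,0,0.125],0.2]
    - [[0,0,0],[0,0,0.15],0.2]
    - [[0,0,0],[0,0,0.15],0.2]

```text
time: 14.08
tool_pos: [512.2, -205.3, 77.6]
tcp_rot: [-179.7, -0.1, 77.5]
ft_force: [-0.7, 0.2, 0.5]
finger_gap: 51.3
```

```bash
python3 -c "
from h import *
rep(0)
p,d=snapshot('scene'); cv2.imwrite('pics/s2.png',cv2.resize(p[165:315,205:385],None,fx=4,fy=4,interpolation=cv2.INTER_CUBIC))"
```

```text
14.07 r 265.87 az -97.54 radial -0.74 tang 0.24 fz 0.49 [-27.   9. 102.   0.  69. -15.]
```

View pics/s2.png

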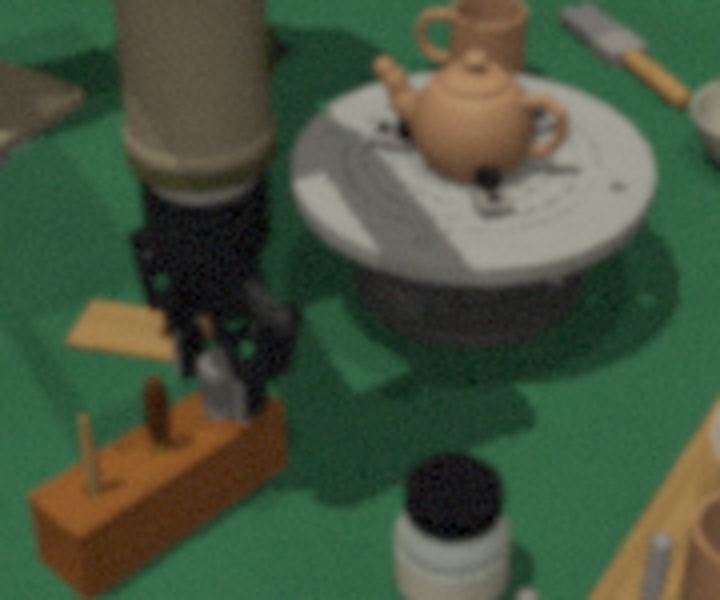

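The knob (zoomed (218,375)) is between the open fingers and clear of the neighbouring tools. Closing.

jog_arm:
  plan:
    - [[0,0,0],[0,0,0],-1]
    - [[0,0,0],[0,0,0],-1]
    - [[0,0,0],[0,0,0],-1]
    - [[0,0,0],[0,0,0],-1]
    - [[0,0,0],[0,0,0],-1]
    - [[0,0,0],[0,0,0],-1]
  force: 40

```text
time: 14.88
tool_pos: [515.2, -207.0, 82.0]
tcp_rot: [179.8, 0.0, 77.5]
ft_force: [-0.6, 1.6, 5.8]
finger_gap: 25.0
```

jog_arm:
  plan:
    - [[0,0,0],[0,0,-0.02],-1]
    - [[0,0,0],[0,0,-0.05],-1]
    - [[0,0,0],[0,0,-0.1],-1]
    - [[0,0,0],[0,0,-0.145],-1]
    - [[0,0,0],[0,0,-0.145],-1]

```text
time: 15.5
tool_pos: [516.3, -207.6, 231.4]
tcp_rot: [179.5, 0.1, 77.6]
ft_force: [0.2, 0.0, -1.6]
finger_gap: 24.9
```

```bash
python3 -c "
from h import *
rep(0); s=sense(); print(s['tool_pos'],s['ft_force'],s['finger_gap'])
p,d=snapshot('scene'); cv2.imwrite('pics/s3.png',cv2.resize(p[145:295,205:385],None,fx=4,fy=4,interpolation=cv2.INTER_CUBIC)); cv2.imwrite('pics/s3raw.png',p)
t=np.radians(-77.6); P=np.array([545.7,59.4])+112*np.array([np.cos(t),np.sin(t)]); print(P)
rows((514,-206.4,225,77.6),[(*P,225,102.5)])
"
```

```text
15.5 r 267.69 az -96.6 radial 0.18 tang 0.01 fz -1.64 [-27.   1.  94.  -0.  85. -15.]
[ 516.33597885 -207.611526    231.35713268] [ 0.18020713  0.01383765 -1.63542862] 24.861743005349435
[569.75035664 -49.98729517]
[[0,0,-24.9],[0.1647,0.0209,0.0000],-1],
```

View pics/s3.png

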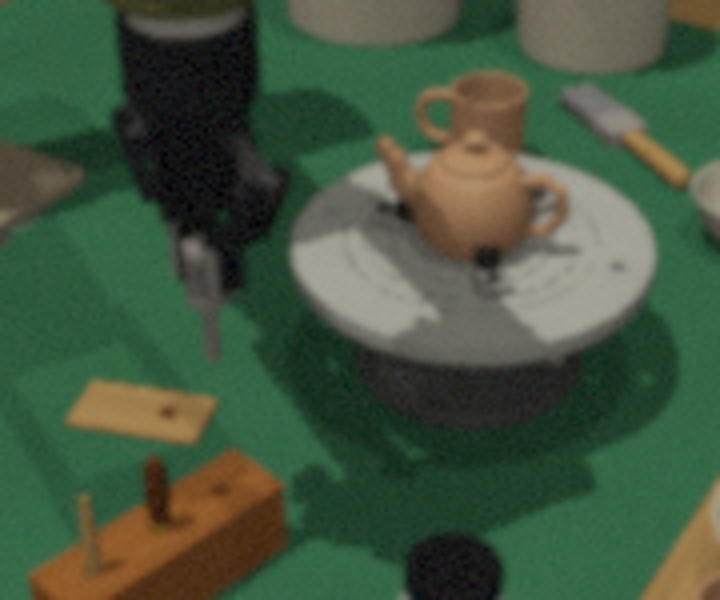

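Pin is held and hanging upright. Moving over the index hole.

jog_arm:
  plan:
    - [[0,0,-8],[0.05,0.006,0],-1]
    - [[0,0,-16],[0.1,0.0125,0],-1]
    - [[0,0,-24.9],[0.145,0.0185,0],-1]
    - [[0,0,-24.9],[0.1647,0.0209,0],-1]
    - [[0,0,-24.9],[0.1647,0.0209,0],-1]
    - [[0,0,-24.9],[0.1647,0.0209,0],-1]

```text
time: 16.3
tool_pos: [569.3, -51.0, 224.3]
tcp_rot: [-179.9, 0.0, 102.3]
ft_force: [0.6, 0.3, -1.2]
finger_gap: 24.8
```

```bash
python3 -c "
from h import *
rep(0); s=sense(); print(s['tool_pos'],s['tcp_rot'],s['ft_force'],s['finger_gap'])
p,d=snapshot('scene'); q,d=snapshot('top')
cv2.imwrite('pics/s4raw.png',p); cv2.imwrite('pics/t7raw.png',q)
P=s['tool_pos']; z=P[2]
for zz in (152,175,198): print(proj('scene',[[P[0]+1.35,P[1]-1.08,zz]]))
print(proj('scene',[[571.3,-51.0,112]]),proj('top',[[571.3,-51.0,112],[571.3,-51.0,155]]))
cv2.imwrite('pics/s4.png',cv2.resize(p[135:250,270:370],None,fx=5,fy=5,interpolation=cv2.INTER_CUBIC))
cv2.imwrite('pics/t7.png',cv2.resize(q[150:240,280:400],None,fx=5,fy=5,interpolation=cv2.INTER_CUBIC))
"
```

```text
16.3 r 111.56 az -78.52 radial 0.58 tang 0.25 fz -1.17 [-10.   4.  92.  -0.  85. -23.]
[569.31216227 -51.02716636 224.32505668] [-1.79915717e+02  4.75694044e-03  1.02348894e+02] [ 0.58152281  0.25455686 -1.17283172] 24.840081111854342
[[310.52365377 213.93786064]]
[[310.60733138 206.785016  ]]
[[310.69305476 199.45729691]]
[[310.79016613 225.85013595]] [[349.98134267 188.97551462]
 [351.34057106 184.49371803]]
```

View pics/s4.png

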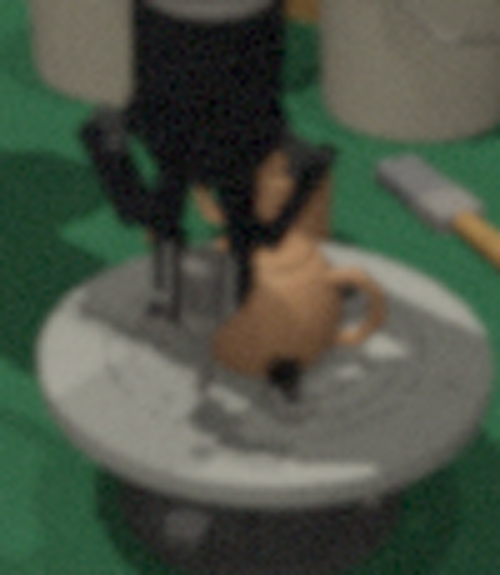

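View pics/t7.png

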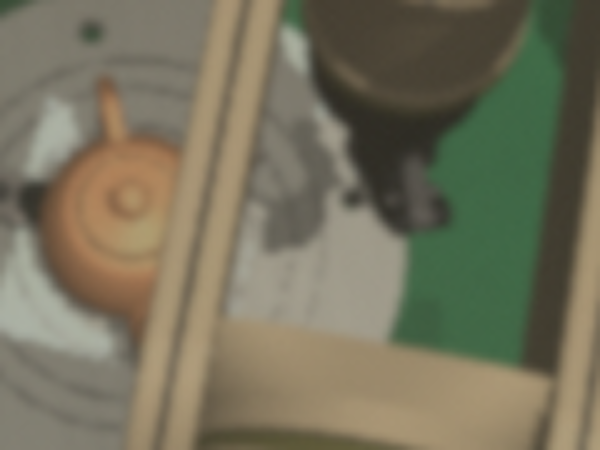

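```bash
python3 -c "
from h import *
print(proj('top',[[569,-51,z] for z in (112,150,175,200,230,290,350)]).round(1))
print(proj('top',[[544,-56,z] for z in (207,230,290)]).round(1), camera_info('top'))
q,d=snapshot('top'); C=cloud('top',d)
for uv in [(362,190),(360,187),(364,160),(357,183),(367,192)]: print(uv,C[uv[1],uv[0]].round(0))
"
```

```text
[[350.  189.9]
 [351.2 185.9]
 [352.  183.2]
 [352.9 180.4]
 [354.  176.8]
 [356.4 169. ]
 [359.  160.3]]
[[355.3 190.1]
 [356.2 187.5]
 [358.8 180.3]] {'fov_y': 46.26318070381615, 'cx': 310.8581359893841, 'cy': 199.26279938706926, 'origin': array([ 273.81419667,   36.51615664, 1248.92715332]), 'orientation': array([-166.66245699,    0.27870802,  -89.02169204])}
(362, 190) [517. -60. 311.]
(360, 187) [525. -57. 306.]
(364, 160) [530. -48. 470.]
(357, 183) [530. -50. 318.]
(367, 192) [514. -71. 308.]
```

The scene view shows the foot at (310.8,214) and the index hole at (310.6,225.4), and both match the prediction within 0.5 px. Lowering into the wheel's hole.

jog_arm:
  plan:
    - [[0,0,0],[0,0,0.015],-1]
    - [[0,0,0],[0,0,0.03],-1]
    - [[0,0,0],[0,0,0.036],-1]
    - [[0,0,0],[0,0,0.042],-1]
    - [[0,0,0],[0,0,0.045],-1]
    - [[0,0,0],[0,0,0.045],-1]

```text
time: 17.2
tool_pos: [570.0, -50.0, 180.0]
tcp_rot: [180.0, 0.0, 102.5]
ft_force: [-0.4, -0.1, -0.9]
finger_gap: 24.9
```

```bash
python3 -c "
from h import *
s=sense(); print(s['tool_pos'],s['tcp_rot'],s['ft_force'],s['finger_gap'])
p,d=snapshot('scene')
cv2.imwrite('pics/s5raw.png',p)
cv2.imwrite('pics/s5.png',cv2.resize(p[150:250,270:370],None,fx=6,fy=6,interpolation=cv2.INTER_CUBIC))
"
```

```text
[569.96704226 -50.03772388 180.02702074] [1.79997183e+02 1.29124058e-03 1.02456652e+02] [-0.40558653 -0.09358111 -0.91144679] 24.91995273263772
```

View pics/s5.png

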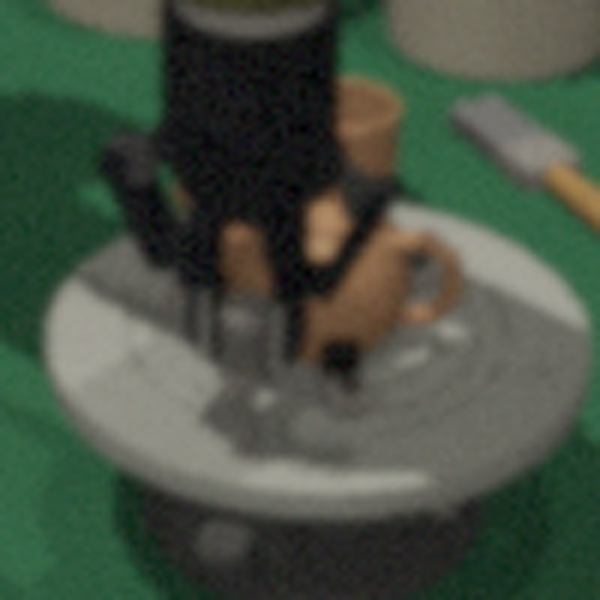

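jog_arm:
  plan:
    - [[0,0,0],[0,0,0.003],-1]
    - [[0,0,0],[0,0,0.006],-1]
    - [[0,0,0],[0,0,0.006],-1]

```text
time: 17.62
tool_pos: [569.7, -50.0, 173.6]
tcp_rot: [-180.0, -0.0, 102.5]
ft_force: [-0.0, 0.1, -1.8]
finger_gap: 25.0
```

jog_arm:
  plan:
    - [[0,0,0],[0,0,0.002],-1]
    - [[0,0,0],[0,0,0.004],-1]
    - [[0,0,0],[0,0,0.004],-1]

```text
time: 18.0
tool_pos: [569.8, -50.0, 169.7]
tcp_rot: [-180.0, -0.0, 102.5]
ft_force: [-0.9, 0.5, -0.9]
finger_gap: 25.1
```

jog_arm:
  plan:
    - [[0,0,0],[0,0,0.001],-1]
    - [[0,0,0],[0,0,0.002],-1]
    - [[0,0,0],[0,0,0.002],-1]

```text
time: 18.38
tool_pos: [569.8, -50.0, 167.9]
tcp_rot: [-180.0, -0.0, 102.5]
ft_force: [-0.8, -0.6, -1.0]
finger_gap: 25.4
```

jog_arm:
  plan:
    - [[0,0,0],[0,0,0.0015],-1]
    - [[0,0,0],[0,0,0.0015],-1]

```text
time: 18.62
tool_pos: [569.8, -50.1, 166.3]
tcp_rot: [-180.0, -0.0, 102.5]
ft_force: [-0.1, 0.2, -1.0]
finger_gap: 24.8
```

jog_arm:
  plan:
    - [[0,0,0],[0,0,0.0015],-1]
    - [[0,0,0],[0,0,0.0015],-1]

```text
time: 18.88
tool_pos: [569.8, -50.0, 164.8]
tcp_rot: [-180.0, -0.0, 102.5]
ft_force: [-0.4, 0.4, -2.5]
finger_gap: 24.6
```

jog_arm:
  plan:
    - [[0,0,0],[0,0,0.0015],-1]
    - [[0,0,0],[0,0,0.0015],-1]

```text
time: 19.12
tool_pos: [569.8, -50.1, 163.3]
tcp_rot: [-180.0, -0.0, 102.5]
ft_force: [0.4, -0.0, -1.6]
finger_gap: 24.7
```

jog_arm:
  plan:
    - [[0,0,0],[0,0,0.0015],-1]
    - [[0,0,0],[0,0,0.0015],-1]

```text
time: 19.38
tool_pos: [569.8, -50.1, 161.8]
tcp_rot: [-180.0, -0.0, 102.5]
ft_force: [0.2, 0.2, -1.6]
finger_gap: 24.8
```

jog_arm:
  plan:
    - [[0,0,0],[0,0,0.0015],-1]
    - [[0,0,0],[0,0,0.0015],-1]

```text
time: 19.62
tool_pos: [569.8, -50.0, 160.3]
tcp_rot: [-180.0, -0.0, 102.5]
ft_force: [-0.6, 0.2, -1.0]
finger_gap: 24.9
```

jog_arm:
  plan:
    - [[0,0,0],[0,0,0.0015],-1]
    - [[0,0,0],[0,0,0.0015],-1]

```text
time: 19.88
tool_pos: [569.8, -50.0, 158.8]
tcp_rot: [-180.0, -0.0, 102.5]
ft_force: [-0.3, 0.3, -2.6]
finger_gap: 24.9
```

jog_arm:
  plan:
    - [[0,0,0],[0,0,0.001],-1]
    - [[0,0,0],[0,0,0.002],-1]
    - [[0,0,0],[0,0,0.002],-1]

```text
time: 20.25
tool_pos: [570.0, -50.0, 156.9]
tcp_rot: [180.0, -0.0, 102.5]
ft_force: [0.3, 0.4, -1.0]
finger_gap: 25.0
```

jog_arm:
  plan:
    - [[0,0,0],[0,0,0.001],-1]
    - [[0,0,0],[0,0,0.002],-1]
    - [[0,0,0],[0,0,0.002],-1]

```text
time: 20.62
tool_pos: [570.1, -50.0, 155.0]
tcp_rot: [180.0, -0.0, 102.5]
ft_force: [2.0, 0.4, -1.3]
finger_gap: 24.8
```

jog_arm:
  plan:
    - [[0,0,0],[0,0,0.001],-1]
    - [[0,0,0],[0,0,0.002],-1]
    - [[0,0,0],[0,0,0.002],-1]

```text
time: 21.0
tool_pos: [570.1, -50.0, 153.0]
tcp_rot: [180.0, -0.0, 102.5]
ft_force: [1.3, 1.3, -2.1]
finger_gap: 25.0
```

```bash
python3 -c "
from h import *
s=sense(); print(s['tool_pos'],s['tcp_rot'],s['ft_force'],s['wrist_torque'])
p,d=snapshot('scene')
cv2.imwrite('pics/s6raw.png',p)
cv2.imwrite('pics/s6.png',cv2.resize(p[150:250,270:370],None,fx=6,fy=6,interpolation=cv2.INTER_CUBIC))
"
```

```text
[570.05313688 -50.01028965 152.98819514] [ 1.79980866e+02 -1.85698725e-03  1.02455260e+02] [ 1.2541052   1.26419172 -2.11490521] [ 0.28657351 -0.35555398 -0.02524357]
```

View pics/s6.png

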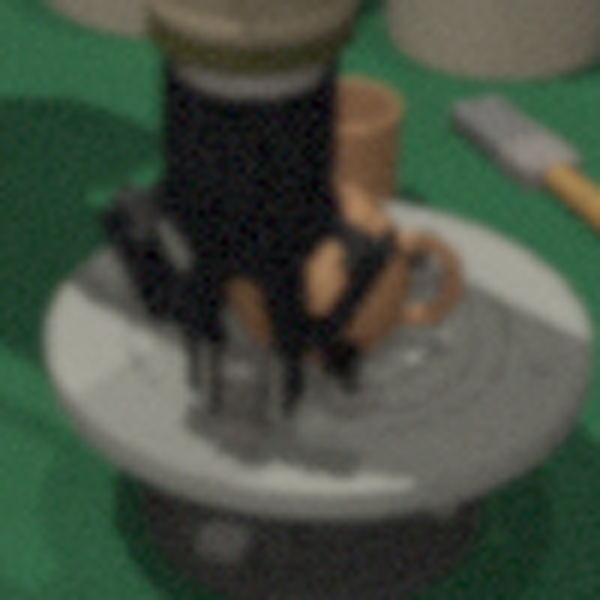

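jog_arm:
  plan:
    - [[0,0,0],[0.0002,0.0003,0.001],-1]
    - [[0,0,0],[0.0002,0.0003,0.003],-1]
    - [[0,0,0],[0.0002,0.0003,0.003],-1]

```text
time: 21.42
tool_pos: [570.0, -49.8, 149.6]
tcp_rot: [-180.0, -0.0, 102.5]
ft_force: [1.9, -0.3, -3.0]
finger_gap: 25.1
```

jog_arm:
  plan:
    - [[0,0,0],[0,0,0.002],-1]
    - [[0,0,0],[0,0,0.003],-1]
    - [[0,0,0],[0,0,0.003],-1]

```text
time: 21.8
tool_pos: [570.1, -49.8, 146.8]
tcp_rot: [-180.0, -0.0, 102.5]
ft_force: [1.2, 0.2, -2.3]
finger_gap: 24.6
```

jog_arm:
  plan:
    - [[0,0,0],[0,0,0.001],-1]
    - [[0,0,0],[0,0,0.002],-1]
    - [[0,0,0],[0,0,0.002],-1]

```text
time: 22.18
tool_pos: [570.1, -49.8, 144.9]
tcp_rot: [-180.0, -0.0, 102.5]
ft_force: [0.1, 2.1, -1.6]
finger_gap: 24.7
```

jog_arm:
  plan:
    - [[0,0,0],[0,0,0.001],-1]
    - [[0,0,0],[0,0,0.002],-1]
    - [[0,0,0],[0,0,0.002],-1]

```text
time: 22.55
tool_pos: [570.1, -49.8, 142.8]
tcp_rot: [-180.0, -0.0, 102.5]
ft_force: [1.0, 0.6, -2.1]
finger_gap: 24.7
```

jog_arm:
  plan:
    - [[0,0,0],[0,0,0.001],-1]
    - [[0,0,0],[0,0,0.002],-1]
    - [[0,0,0],[0,0,0.002],-1]

```text
time: 22.92
tool_pos: [570.1, -49.8, 140.9]
tcp_rot: [-180.0, -0.0, 102.5]
ft_force: [0.9, 1.2, -1.6]
finger_gap: 24.5
```

jog_arm:
  plan:
    - [[0,0,0],[0,0,0.001],-1]
    - [[0,0,0],[0,0,0.001],-1]

```text
time: 23.18
tool_pos: [570.2, -49.8, 139.9]
tcp_rot: [-180.0, -0.0, 102.5]
ft_force: [0.8, 0.1, -2.4]
finger_gap: 24.7
```

jog_arm:
  plan:
    - [[0,0,0],[0,0,0.001],-1]
    - [[0,0,0],[0,0,0.001],-1]

```text
time: 23.42
tool_pos: [570.2, -49.8, 139.0]
tcp_rot: [180.0, 0.0, 102.5]
ft_force: [1.4, 0.7, -0.7]
finger_gap: 24.9
```

jog_arm:
  plan:
    - [[0,0,0],[0,0,0.001],-1]
    - [[0,0,0],[0,0,0.001],-1]

```text
time: 23.68
tool_pos: [570.4, -49.8, 139.0]
tcp_rot: [180.0, 0.0, 102.5]
ft_force: [-2.0, 1.8, 6.9]
finger_gap: 24.8
```

jog_arm:
  plan:
    - [[0,0,0],[0,0,0.001],-1]
    - [[0,0,0],[0,0,0.001],-1]

```text
time: 23.92
tool_pos: [570.9, -49.8, 138.9]
tcp_rot: [179.9, 0.0, 102.5]
ft_force: [-3.7, 1.4, 10.7]
finger_gap: 24.8
```

Firm vertical contact at TCP z = 139, the height expected for the shoulder on the wheel. I'll relieve the pressure and look before letting go.

jog_arm:
  plan:
    - [[0,0,0],[0,0,-0.0012],-1]
    - [[0,0,0],[0,0,-0.002],-1]

```text
time: 24.18
tool_pos: [570.3, -49.9, 139.0]
tcp_rot: [180.0, 0.0, 102.5]
ft_force: [2.3, 0.5, -3.4]
finger_gap: 24.7
```

```bash
python3 -c "
from h import *
s=sense(); print(s['tool_pos'],s['tcp_rot'],s['ft_force'],s['wrist_torque'])
p,d=snapshot('scene')
cv2.imwrite('pics/s7raw.png',p)
cv2.imwrite('pics/s7.png',cv2.resize(p[165:250,270:370],None,fx=7,fy=7,interpolation=cv2.INTER_CUBIC))
"
```

```text
[570.27108155 -49.88345734 139.04752212] [1.79985854e+02 1.31103889e-02 1.02454283e+02] [ 2.2616451   0.46837354 -3.44998184] [ 0.12521294 -0.23392361  0.02992979]
```

View pics/s7.png

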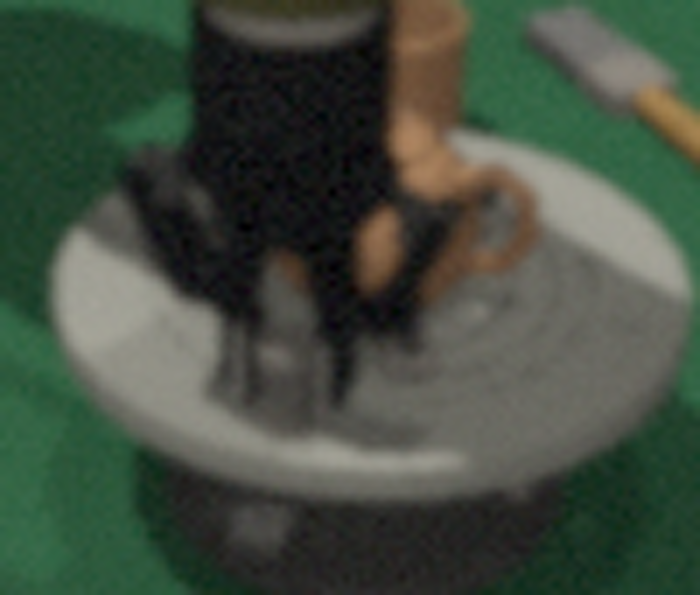

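jog_arm:
  plan:
    - [[0,0,0],[0,0,0],-0.2]
    - [[0,0,0],[0,0,0],0.0]
    - [[0,0,0],[0,0,0],0.1]
    - [[0,0,0],[0,0,0],0.1]
    - [[0,0,0],[0,0,0],0.1]

```text
time: 24.85
tool_pos: [570.1, -49.8, 138.9]
tcp_rot: [-180.0, -0.0, 102.5]
ft_force: [0.2, 0.7, -0.1]
finger_gap: 46.9
```

```bash
python3 -c "
from h import *
s=sense(); print(s['tool_pos'],s['tcp_rot'],s['ft_force'],s['finger_gap'])
p,d=snapshot('scene')
cv2.imwrite('pics/s8raw.png',p)
cv2.imwrite('pics/s8.png',cv2.resize(p[165:250,270:370],None,fx=7,fy=7,interpolation=cv2.INTER_CUBIC))
"
```

```text
[570.13645452 -49.83520395 138.9473012 ] [-1.79995397e+02 -1.48463040e-03  1.02451133e+02] [ 0.20827364  0.72472129 -0.13650312] 46.89475998581332
```

View pics/s8.png

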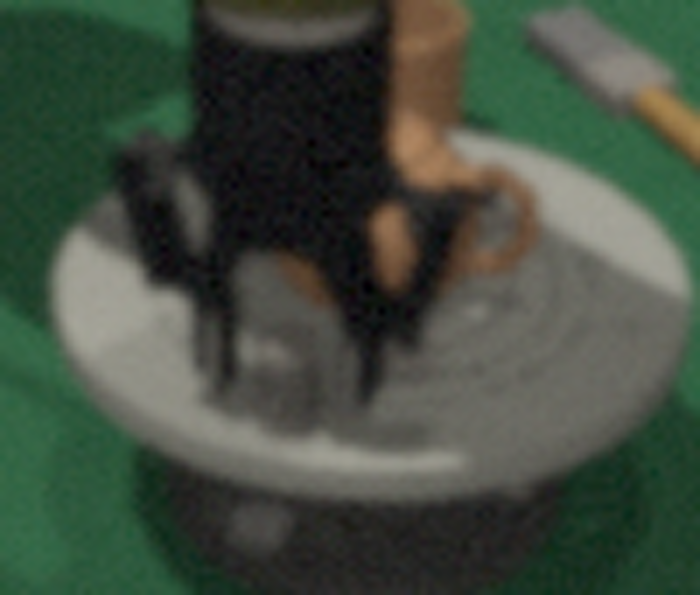

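The fingers are open and free of the knob, which sits on the wheel at about (278,390) zoomed. Going straight up, then clear.

jog_arm:
  plan:
    - [[0,0,0],[0,0,-0.02],0.1]
    - [[0,0,0],[0,0,-0.05],0.1]
    - [[0,0,0],[0,0,-0.1],0.1]
    - [[0,0,0],[0,0,-0.13],0.1]
    - [[0,0,0],[-0.06,0,-0.15],0.1]
    - [[0,0,0],[-0.12,0,-0.15],0.1]
    - [[0,0,0],[-0.18,0,-0.15],0.1]
    - [[0,0,0],[-0.24,0,-0.15],0.1]
    - [[0,0,0],[-0.3,0,-0.15],0.1]
    - [[0,0,0],[-0.3,0,-0.15],0.1]

```text
time: 26.15
tool_pos: [633.9, -347.3, 287.7]
tcp_rot: [-179.9, -0.0, 102.2]
ft_force: [0.6, 0.7, -1.2]
finger_gap: 46.9
```

```bash
python3 -c "
from h import *
s=sense(); print(s['time'],s['tool_pos'],s['ft_force'],s['finger_gap'])
p,d=snapshot('scene'); q,e=snapshot('top')
cv2.imwrite('pics/s9.png',cv2.resize(p[165:315,205:385],None,fx=4,fy=4,interpolation=cv2.INTER_CUBIC)); cv2.imwrite('pics/s9raw.png',p)
cv2.imwrite('pics/t9raw.png',q); cv2.imwrite('pics/t9.png',cv2.resize(q[135:265,235:475],None,fx=3.3,fy=3.3,interpolation=cv2.INTER_CUBIC))
holes(q,proj('top',[[*(AX+112*np.array([np.cos(t),np.sin(t)])),112] for t in np.radians([12.3,-167.7,102.3])]))
C=cloud('top',e); b=np.array([571.2,-51.1]); m=np.hypot(C[...,0]-b[0],C[...,1]-b[1])<9; print('knob z top',np.percentile(C[...,2][m],[25,50,75]),m.sum())
C=cloud('scene',d); m=np.hypot(C[...,0]-b[0],C[...,1]-b[1])<9; print('knob z scene',np.percentile(C[...,2][m],[25,50,75,95]),m.sum())
m=(np.hypot(*(C[...,:2]-AX).transpose(2,0,1))<130)&(np.hypot(*(C[...,:2]-AX).transpose(2,0,1))>118); print('wheel z scene',np.percentile(C[...,2][m],[25,50,75]))
print(proj('scene',[[571.2,-51.1,z] for z in (112,152,178)]),proj('top',[[571.2,-51.1,152],[571.2,-51.1,178]]))
"
```

```text
26.15 [ 633.87849201 -347.33327535  287.65010697] [ 0.55153865  0.6987419  -1.15095637] 46.94391642681549
hole 297.61 155.9 [656.4  82.4] r 111.9 az 12.43
hole 315.41 241.41 [437.6  33.7] r 112.2 az -167.35
hole 262.14 206.7 [522.3 167.5] r 112.0 az 102.8
knob z top [151.17182609 152.7603965  153.43049364] 40
knob z scene [  1.78198629 151.36957162 153.28888202 154.42066873] 43
wheel z scene [  2.26180992 112.28709591 114.25782666]
[[310.74022341 225.85700039]
 [310.88843065 213.81929092]
 [310.98810728 205.72334169]] [[351.28387442 184.85758345]
 [352.15201435 181.99909027]]
```

View pics/s9.png

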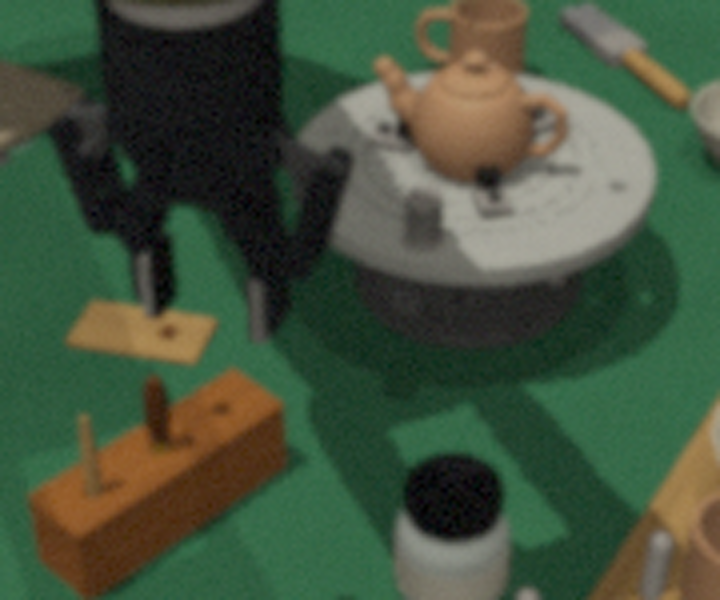

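View pics/t9.png

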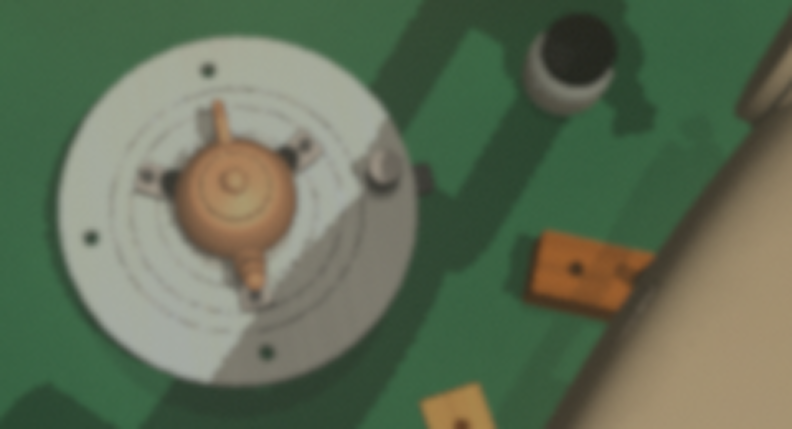

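The scene shows the knob flat on the wheel at zoomed (423,218). Knob-top height is 151–153 mm in both views (home = 152, not home = 178), and the spout points to the front. The robot is clear of everything, so I'm handing in.

```bash
python3 -c "
from h import *
s=sense(); print(s['time'],abs(s['qd']).max(),s['ft_force'])
print(hand_in())"
```

```text
26.25 2.3763360633773716 [ 0.60131746 -0.66348212  0.37842178]
the job is handed in; nothing more can be done
None
```

The job is handed in, at about 26 s on the robot's clock: the spout faces the front, the pin is fully home, and the wheel is locked as far as I can tell. The hand-in reported no verdict.

- **Wheel:** I pressed the closed fingers on the rim and dragged the wheel about 112° clockwise in strokes. At the end-of-stroke readings the push was mostly 5.5–10 N, peaking at 13.6 N, and the fingers stayed clear of the teapot and chuck.
- **Pin:** I took the pin from the tool block and lowered it through the wheel into the socket. The holes lined up well enough that no rocking was needed. It met firm contact at the expected height; I stopped at about 11 N there, eased off, opened the fingers and moved clear.

**Last checks**
- **Pin height:** the knob's top is 151–153 mm above the bench in both views. Fully home is 152 mm; standing on the boss would be 178 mm.
- **Wheel angle:** the visible holes put the spout at about -167.4°, against a front direction of about -167.5°.
- **Other items:** in the final crops, the tool block (with its other two tools), jar, rib and mug are where they were. I did not re-check the bowl and brush separately.

**Limits and disagreements**
- The rim contact put the wheel's axis about 1.7 mm from where the cameras did, which is within their stated accuracy. I used the contact-based axis to place the pin.
- I did not push on the locked wheel to test it.
- An early scene-view estimate of the pin's place was about 13 mm off. I dropped it for the top view, which matched the block's hole spacing.

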